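# Emboss two cake tags to the set depth on a spring rocker press

## Task

Two card tags lie under the corners of the tag embosser. With the fingertips, slowly press the blue corner pad down until the needle stands at the blue flag on the scale, keep it there for about a second without letting the needle swing past the flag, then let the plate spring back level; after that do the same with the red pad and the red flag, and finish with the plate released. Leave the flags where they are set and do not pick up or shove anything else on the table.

Things in the scene. Friction and masses are not known exactly. Their poses are not given: they have to be found in the camera images.
- embosser: Tag embosser, fixed: grey base 220 (x) x 280 (y) x 12 mm, origin under its centre. Own axes: -x the near side with the pads, +y the blue side, z up. A plate 150 x 250 x 8 mm rocks on a pin along the base's x, 60 mm above the table. At x +85 mm a white scale board 136 mm wide stands 140 to 190 mm above the table; flags ride on its top edge, the needle passes its far face.
- rocker (a joint): Tilt of the plate, rad: 0 is level (springs hold it there), positive with the blue pad down, negative with the red pad down; stops at 0.34 either way. Spring 4 N m per rad: about 0.4 N on a pad per mm of its travel (5 to 10 N at the flags); well damped. Pressing a pad leans the needle towards that same side.
- needle_tip (a point): Tip of the upright black needle (5 mm thick; its top 30 mm orange and 6 mm wide), which is fixed to the plate: 160 mm above the pin and, when level, 220 mm above the table, 95 mm to the far side of the base's centre. 1 mm of pad travel moves it about 1.6 mm sideways, along the base's y.
- blue_pad_top (a point): Centre of the top face of the blue round plastic pad (36 mm in diameter, 10 mm high) on the plate's blue corner, 60 mm to the near side of the pin's middle and 100 mm to the blue (+y) side; 74 mm above the table when level. Moves with the plate, down by 100 mm x tilt.
- red_pad_top (a point): The same for the red pad, on the red (-y) side, 100 mm from the pin.
- blue_mark (a point): Middle of the top edge of the blue flag, a clip 10 mm wide (along the base's y), 18 mm deep and 26 mm high on top of the scale board, top 216 mm above the table. Set 20 to 38 mm to the blue side of the scale's middle. The needle is at the flag when its tip is within 5 mm of this point along the base's y (in front of the flag).
- red_mark (a point): The same for the red flag, set on its own 20 to 38 mm to the red side of the scale's middle.
- nozzle: Bystander: steel piping nozzle, cone 30 mm wide and 45 mm high, standing between robot and embosser; origin under its centre.
- colour: Bystander: blue food-colour bottle 36 mm wide, 80 mm high, standing beside the blue side; origin under its centre.
- cutter: Bystander: steel ring cutter 68 mm wide, 28 mm high, lying beside the red side; origin under its centre.
- pearls: Bystander: glass jar 68 mm wide, 90 mm high, on the robot's right; origin under its centre.
- bowl: Bystander: white bowl 120 mm wide, 55 mm high, on the robot's right; origin under its centre.
- palette: Bystander: spatula 240 mm long lying on the robot's left.

How it is judged:
On the way, in this order (a step that is already met when the one before it is completed fails the run):
1. the fingers hold the blue pad down with the needle at the blue flag (y of needle_tip in the frame of blue_mark between -0.005 and 0.005 m and contact force between the fingers and rocker_c2 above 1 N), for 0.5 s.
2. the plate is let go and springs back level (value of joint rocker between -0.03 and 0.03 rad and contact force between each of the arm, the fingers and embosser below 0.1 N), for 0.2 s.
3. the fingers hold the red pad down with the needle at the red flag (y of needle_tip in the frame of red_mark between -0.005 and 0.005 m and contact force between the fingers and rocker_c3 above 1 N), for 0.5 s.
At the end, for the whole second after the job is handed in: Both pads have been pressed to their flags (needle within 5 mm of the flag's middle for half a second), blue first; the plate is released, at rest and level within 0.03 rad, both flags are within 4 mm of where they were set, and the six bystanders are within 30 mm of where they stood (value of joint rocker between -0.03 and 0.03 rad and velocity of joint rocker between -0.05 and 0.05 rad/s and distance of each of blue_mark, red_mark from where it was at the start of the episode below 0.004 m and distance of each of nozzle, colour, cutter, pearls, bowl, palette from where it was at the start of the episode below 0.03 m); the robot touches nothing.
It fails at once if the needle swings wholly past the blue flag (more than 8 mm beyond its middle) (y of needle_tip in the frame of blue_mark above 0.008 m).
It fails at once if the needle swings wholly past the red flag (more than 8 mm beyond its middle) (y of needle_tip in the frame of red_mark below -0.008 m).
It fails at once if a flag is shifted by more than 4 mm (distance of any of blue_mark, red_mark from where it was at the start of the episode above 0.004 m).
It fails at once if a bystander is lifted, carried or shoved by more than 30 mm (distance of any of nozzle, colour, cutter, pearls, bowl, palette from where it was at the start of the episode above 0.03 m).
It also fails if it takes over 51 s, if anything falls off the work surface, if the arm or the gripper's body presses on something with over 40 N, if the wrist force passes 120 N, or if a joint passes its speed limit or range.

## Robot

A 7-joint arm with a two-finger parallel gripper is mounted at the origin on the work surface. World frame = base frame: x ahead of the robot, y to its left, z up, the work surface at z = 0. Lengths are in m, angles in rad, forces in N, time in s.
With the tool pointing down it reaches from about 0.425 to 0.925 m from the base axis. Payload 6.8 kg.
Tool frame: the origin (TCP) lies between the finger pads; the fingertips stand 17 mm ahead of it and the grasp point (between the pads) lies 2 mm behind it; z points along the fingers, y is the direction in which the jaws open and shut (so a half turn about z gives the same grasp; the last joint's range is limited). The gripper opens to 85 mm and grips with 20 to 120 N. Pads are 22 mm wide; open, the fingers measure 114 mm over their backs; the gripper's body (76 mm by 85 mm) begins 54 mm behind the grasp point. The pads swing forward as they close: fully open they stand 13 mm farther back than shut.
Start: joints at [-1.286, 0.477, 0.022, 1.555, -0.011, 1.109, -0.083], TCP at [0.258, 0.624, 0.248] pointing down, gripper open.
Joint ranges: [-2.96, 2.96], [-0.34, 2.1], [-1.41, 1.46], [0.24, 2.44], [-1.37, 4.51], [0.17, 1.92], [-2.96, 2.96]. Speed limits (rad/s): [2.39, 2.39, 3.14, 3.14, 3.14, 3.14, 3.14].

## Interface

Orientations are given as a unit quaternion [w, x, y, z].
In Python, from station import bot gives the robot as it stands. The module is installed in compiled form; this text tells all that it offers.
- The arm moves only by the tool carry_out, never from a script. Its argument "moves" is a list of rows, each a list of 3 entries, a list of its own where there are three numbers: the turn, a rotation vector about the tool's x, y, z in degrees, then the shift along the tool's x, y, z in cm, then the finger opening in cm, from 0 to 8.54. A call has 1 to 5 rows; each row is the pose to reach, as a shift and turn from the pose commanded when the call began, along the tool's axes at that moment; what a row does not reach only later rows make up. A row lasts 1/8 s, in which the tool goes at most 62.5 mm and 10.7 degrees, less where a joint would pass 70% of its speed; a pose out of reach is approached as far as the arm can. A call with a gripper value outside its range is refused whole. The fingers move at their own pace and stop on an object; "newtons" is the grip in N (left out, the last holds). Time passes only in rows, so rows that repeat a pose let the fingers close. It gives the time, the measured TCP pose, the force and the opening at its end, in the units of the state.
- bot.get_obs(): the state, without advancing time (a new reading comes with each control period).
- bot.read_camera(name): name is "scene" or "top" or "wrist"; returns the picture (420x560x3 uint8, red, green, blue); there is no depth.
- bot.camera_info(name): a dict with "vertical_fov" (degrees; the focal length in pixels is half the picture's height over the tangent of half this angle, whatever the lens; pixels are square), "cx", "cy" (the principal point, pixels), "position" and "attitude" of the camera in the world. Camera axes: x right, y up, looking along -z (the intrinsics and any distortion apply to the point x, -y, -z); pixel columns grow to the right and rows downward; lengths in m; the calibration is good to about 2 mm. A picture is of the moment at which its call begins: read the wrist's pose just before it. camera_info takes no time and is no camera call; for the wrist camera it gives the pose at the moment of the call.
- bot.hand_in(): hands the job in, once; it reports no verdict.
Trained networks look in the newest picture that a camera, given by its name, has taken for a name from the list of things; names that differ only in an ending like _2 or _b are one class to them, and where a whole thing is asked for, a point or a joint stands for the part that bears it (a point fixed in the world has none). Each returns a list of dicts, best first, with "score" (0 to 1); they miss things now and then, are a little off and sometimes report something else, mostly with a low value. They report only what shows in the picture. A call takes as long as a camera call.
- bot.silhouettes(label, camera): "region" (420x560 bool, what is visible of it) and "location" ([column, row] in pixels, amid what is visible of it).
The state is a dict: "t": time; "q": joint angles; "joint_vel": joint speeds; "joint_torque": joint torques, N m; "eef_pos": TCP position; "tool_rot": TCP orientation; "contact_force": force on the tool from outside, world axes, zero at the start; "torque": the same for the moment, N m; "gripper_width": opening from 0.0 (shut) to 1.0 (fully open).
Only numpy, scipy, OpenCV 4.12 (cv2) and the standard library are available. Lean on these libraries where they do the work, as an engineer would, in place of code of your own. Each camera call takes 0.05 s, during which the arm holds its last target. There are 200 camera calls.

## Working session

There is one attempt and no reset: what is moved stays moved. The work goes in short steps, Python scripts to look and compute and a tool call to move; the robot and the scene stay as the last step left them, time stands still between calls to the robot, and variables do not carry over. Pictures are saved under pics/ and viewed, about 8 in all and at most 12, crops included, and the job is handed in when it is done.

Besides the shell and the picture viewer there is one more tool, called after "Call:" as a command line: name --argument value ..., lists and objects as JSON in quotes. carry_out: Moves the arm, as the interface text tells. Its arguments: {"type":"object","properties":{"moves":{"type":"array"},"newtons":{"type":"number"}},"required":["moves"]}

```bash
mkdir -p pics; cat > h.py <<'E'
import numpy as np, cv2
from station import bot
from scipy.spatial.transform import Rotation as R
def rot(a):
    a=np.array(a,float)
    return a if a.shape==(3,3) else R.from_quat(a[[1,2,3,0]]).as_matrix()
def snap(c,f=None):
    i=bot.camera_info(c); im=bot.read_camera(c)
    if f: cv2.imwrite('pics/'+f,im[:,:,::-1])
    return i,im
E
python3 - <<'E'
from h import *
for c in ('scene','top'):
    i,im=snap(c,c+'1.png'); print(c,i)
o=bot.get_obs(); print(o)
for c in ('scene','top'):
  for n in ('embosser','blue_pad_top','red_pad_top','blue_mark','red_mark','needle_tip'):
    print(c,n,[(round(d['score'],2),np.round(d['location'],1),d['region'].sum()) for d in bot.silhouettes(n,c)][:3])
a=cv2.imread('pics/scene1.png');b=cv2.imread('pics/top1.png')
E
```

```text
scene {'vertical_fov': 55.69592140294089, 'cx': 278.68929472591395, 'cy': 209.23642317048717, 'position': array([0.95317264, 0.74783551, 0.73790651]), 'attitude': array([0.23010566, 0.12236244, 0.45580424, 0.85107069])}
top {'vertical_fov': 46.6204558588945, 'cx': 279.0329794388437, 'cy': 215.45333804016414, 'position': array([ 0.32884558, -0.02982199,  1.5422114 ]), 'attitude': array([-0.70465735, -0.03521151,  0.0431827 ,  0.70735664])}
{'t': 0.1, 'q': array([-1.28611667,  0.47769364,  0.02234657,  1.55633672, -0.01150565,
        1.10928956, -0.08311517]), 'joint_vel': array([ 0.00041169,  0.00119002, -0.00130604, -0.00131156,  0.00012516,
       -0.00141005, -0.00019665]), 'joint_torque': array([ 5.60234228e-03, -5.97758675e+01,  1.61443267e+00, -2.81955296e+01,
        1.29064615e-02,  4.91470055e-03, -9.41168253e-06]), 'eef_pos': array([0.25818031, 0.62313727, 0.24744564]), 'tool_rot': array([-1.00773253e-04,  1.95130253e-01,  9.80777011e-01, -7.93184862e-04]), 'contact_force': array([0.54266146, 0.21922651, 0.28430876]), 'torque': array([ 0.05306565, -0.02793334,  0.0486464 ]), 'gripper_width': 0.9994448016701544}
scene embosser [(0.86, array([249. , 271.7]), np.int64(7397))]
scene blue_pad_top [(0.55, array([254.8, 263.6]), np.int64(3829))]
scene red_pad_top [(0.56, array([256. , 263.2]), np.int64(3688))]
scene blue_mark [(0.67, array([221.1, 226.4]), np.int64(95))]
scene red_mark [(0.51, array([215.6, 213.6]), np.int64(75))]
scene needle_tip [(0.75, array([256.3, 262.7]), np.int64(3703)), (0.44, array([236.4, 225.4]), np.int64(182))]
top embosser [(0.86, array([255.1, 179.6]), np.int64(6472))]
top blue_pad_top [(0.56, array([253.4, 175.4]), np.int64(3928))]
top red_pad_top [(0.74, array([254.3, 178.3]), np.int64(3887)), (0.47, array([186.9, 177.9]), np.int64(146))]
top blue_mark [(0.28, array([410.6, 251.9]), np.int64(457))]
top red_mark []
top needle_tip [(0.86, array([253.1, 175.9]), np.int64(3957))]
```

View pics/scene1.png

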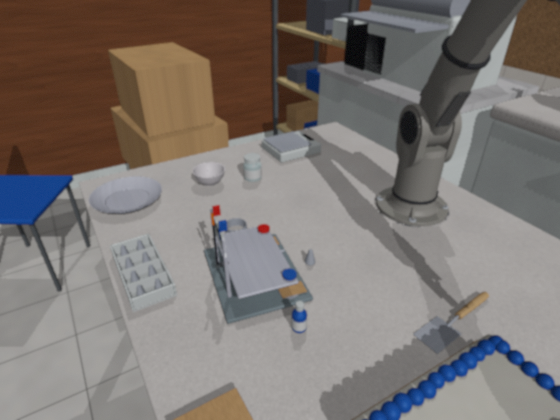

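View pics/top1.png

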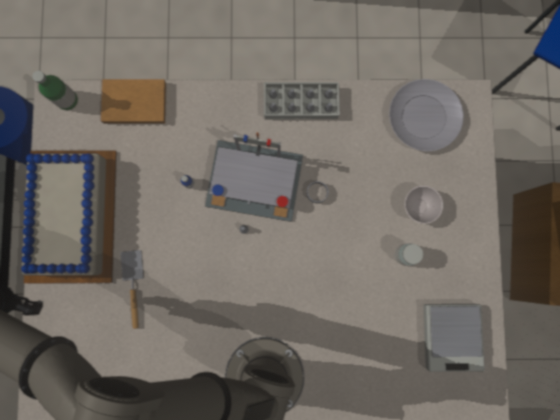

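The scene view shows the embosser at about (255,270), with the blue pad at (289,274), red pad at (264,229), and the flags and needle around (215–222,210–230). In the top view the blue pad is at (218,190), the red pad at (282,202), and the flags at (246,138) and (269,143). Next I get a coarse pose from the colours.

```bash
cat >> h.py <<'E'
def K(i,h=420):
    f=h/2/np.tan(np.radians(i['vertical_fov'])/2); return f
def ray(i,uv):
    f=K(i); d=np.array([(uv[0]-i['cx'])/f,-(uv[1]-i['cy'])/f,-1.]); return np.array(i['position']),rot(i['attitude'])@d
def atz(i,uv,z):
    p,d=ray(i,uv); return p+d*(z-p[2])/d[2]
def proj(i,P):
    c=(np.array(P)-i['position'])@rot(i['attitude']); f=K(i); return np.array([i['cx']+f*c[...,0]/-c[...,2],i['cy']-f*c[...,1]/-c[...,2]]).T
def blobs(im,col,amin=6):
    h=cv2.cvtColor(im,cv2.COLOR_RGB2HSV); H,S,V=cv2.split(h)
    m={'blue':(H>100)&(H<130)&(S>140),'red':((H<6)|(H>172))&(S>150)&(V>70),'orange':(H>7)&(H<20)&(S>150)}[col]
    n,l,s,c=cv2.connectedComponentsWithStats(m.astype(np.uint8))
    return [(s[k,4],np.round(c[k],1),s[k,:4]) for k in range(1,n) if s[k,4]>=amin]
E
python3 - <<'E'
from h import *
i,im=snap('top')
for c,z in (('blue',.074),('red',.074)):
    for a,p,b in blobs(im,c):
        if 180<p[0]<310 and 120<p[1]<230: print(c,a,p,b,atz(i,p,.074).round(4),atz(i,p,.216).round(4))
i,im=snap('scene')
for c in ('blue','red'):
    for a,p,b in blobs(im,c):
        if 200<p[0]<310 and 200<p[1]<310: print('sc',c,a,p,b,atz(i,p,.074).round(4),atz(i,p,.216).round(4))
w=bot.camera_info('wrist'); print(w); o=bot.get_obs();T=rot(o['tool_rot']);print('cam in tool',T.T@(w['position']-o['eef_pos']),(T.T@rot(w['attitude'])).round(3)); print(T.round(3))
E
```

```text
blue 53 [217.4 189.5] [214 186   8   8] [0.5725 0.1406 0.074 ] [0.5489 0.1241 0.216 ]
red 12 [268.2 142.2] [267 140   3   5] [ 0.7196 -0.0144  0.074 ] [ 0.6818 -0.0159  0.216 ]
red 77 [281.9 201.4] [278 197   9  10] [ 0.5353 -0.0557  0.074 ] [ 0.5154 -0.0532  0.216 ]
sc blue 69 [222.3 225.7] [219 221   8  11] [ 0.6331 -0.1216  0.074 ] [0.7016 0.0643 0.216 ]
sc blue 114 [289.1 274. ] [283 269  13  11] [0.5732 0.1434 0.074 ] [0.6544 0.2727 0.216 ]
sc red 54 [215.8 210.2] [213 206   7  10] [ 0.6183 -0.2045  0.074 ] [ 0.6899 -0.0008  0.216 ]
sc red 69 [263.2 228.3] [258 225  11   8] [ 0.5389 -0.0521  0.074 ] [0.6275 0.119  0.216 ]
{'vertical_fov': 60.64890435022441, 'cx': 282.7084559271154, 'cy': 212.2442285703218, 'position': array([0.19763213, 0.64856945, 0.37430367]), 'attitude': array([ 0.8243823 , -0.10899258, -0.07333812,  0.55057785])}
cam in tool [ 0.06568119 -0.00019366 -0.12598266] [[-0.     0.965  0.26 ]
 [ 1.     0.    -0.001]
 [-0.001  0.26  -0.965]]
[[-0.924  0.383  0.   ]
 [ 0.383  0.924  0.   ]
 [ 0.     0.    -1.   ]]
```

Call:
carry_out --moves '[[[0, 0, 0], [-4, -3, -4], 0], [[0, 0, 0], [-8.5, -6.2, -7], 0], [[0, 0, 0], [-13.5, -10, -9], 0], [[0, 0, 0], [-18.5, -13.6, -10], 0], [[0, 0, 0], [-23, -17, -11], 0]]' --newtons 40

```text
t: 1.42
eef_pos: [0.4067, 0.3767, 0.3591]
tool_rot: [0.0, 0.195, 0.981, 0.0]
contact_force: [0.5, 0.9, -0.5]
gripper_width: 0.001
```

Call:
carry_out --moves '[[[0, 0, 0], [-5, -3.7, 0], 0], [[0, 0, 0], [-10, -7.4, 0], 0], [[0, 0, 0], [-15, -11, 0], 0], [[0, 0, 0], [-20, -14.7, 0], 0], [[0, 0, 0], [-24, -17.6, 0], 0]]'

```text
t: 2.05
eef_pos: [0.5611, 0.1213, 0.3587]
tool_rot: [0.0, 0.196, 0.981, 0.0]
contact_force: [-0.1, 1.5, 0.8]
gripper_width: 0.006
```

Call:
carry_out --moves '[[[0, 0, -4], [-4, -3, 0], 0], [[0, 0, -8], [-7, -5, 0], 0], [[0, 0, -12], [-8.5, -6.3, 0], 0], [[0, 0, -12], [-8.5, -6.3, 0], 0], [[0, 0, -12], [-8.5, -6.3, 0], 0]]'

```text
t: 2.68
eef_pos: [0.6142, 0.0346, 0.3582]
tool_rot: [-0.0, 0.092, 0.996, 0.0]
contact_force: [-0.4, 1.1, 0.1]
gripper_width: 0.003
```

```bash
python3 - <<'E'
from h import *
i,im=snap('wrist','w1.png'); o=bot.get_obs(); print(o['t'],o['eef_pos'],rot(o['tool_rot']).round(3),o['gripper_width'],o['contact_force'])
for c in ('blue','red','orange'):
    for a,p,b in blobs(im,c,40): print(c,a,p,b,atz(i,p,.074).round(4),atz(i,p,.216).round(4))
E
```

```text
2.725 [0.61410357 0.03494728 0.3582593 ] [[-0.983  0.181 -0.   ]
 [ 0.181  0.983  0.001]
 [ 0.     0.001 -1.   ]] -0.00012177753603201342 [-0.01930476 -0.18849212  0.31801682]
blue 815 [369.  118.5] [353 103  33  32] [0.5703 0.1402 0.074 ] [0.5631 0.1077 0.216 ]
blue 532 [447.8 131.5] [435 118  31  29] [0.6003 0.225  0.074 ] [0.5827 0.1632 0.216 ]
blue 58 [320.6 281.4] [318 272   6  23] [0.7549 0.0569 0.074 ] [0.6838 0.0532 0.216 ]
red 830 [189.5 119.4] [174 104  32  32] [ 0.535  -0.0552  0.074 ] [ 0.54   -0.0201  0.216 ]
red 355 [237.8 285.8] [231 272  15  32] [ 0.7419 -0.046   0.074 ] [ 0.6753 -0.014   0.216 ]
```

View pics/w1.png

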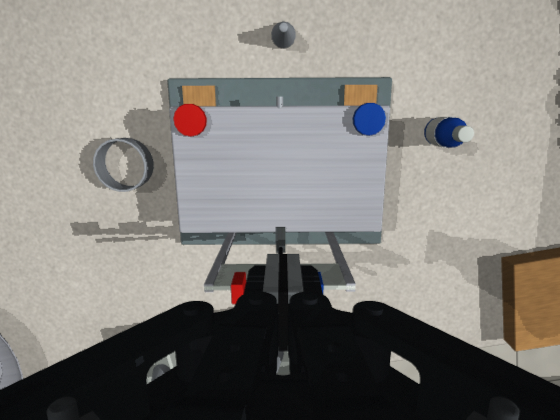

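The wrist view shows the pads at (369,119) and (190,119), level. The gripper hides most of the flags, near (237,285) and (320,281). I'll shift 10 cm to the far side to see them.

Call:
carry_out --moves '[[[0, 0, 0], [-5, 0, 0], 0], [[0, 0, 0], [-10, 0, 0], 0], [[0, 0, 0], [-10, 0, 0], 0], [[0, 0, 0], [-10, 0, 0], 0]]'

```text
t: 3.22
eef_pos: [0.7124, 0.0163, 0.358]
tool_rot: [-0.0, 0.091, 0.996, 0.0]
contact_force: [-0.9, 0.0, -0.2]
gripper_width: 0.001
```

```bash
python3 - <<'E'
from h import *
i,im=snap('wrist','w2.png'); o=bot.get_obs(); print(o['t'],o['eef_pos'],rot(o['tool_rot']).round(3),o['contact_force'])
for c in ('blue','red','orange'):
    for a,p,b in blobs(im,c,40): print(c,a,p,b,atz(i,p,.074).round(4),atz(i,p,.216).round(4))
B=np.array([.5703,.1402,.074]);Rd=np.array([.535,-.0552,.074])
y=(B-Rd)/np.linalg.norm(B-Rd); x=np.array([y[1],-y[0],0]); c=(B+Rd)/2+.06*x
print('y',y,'c',c); np.savez('e.npz',x=x,y=y,c=c)
P=[c*[1,1,0]+x*xx+y*yy+[0,0,z] for xx,yy,z in((.085,-.068,.19),(.085,.068,.19),(.095,0,.22),(.085,.02,.216),(.085,-.02,.216))]
print(proj(i,np.array(P)).round(1))
cv2.imwrite('pics/w2c.png',cv2.resize(im[90:270,150:430,::-1],(784,504),interpolation=cv2.INTER_CUBIC))
E
```

```text
3.275 [0.712153   0.01624178 0.35856888] [[-0.983  0.181 -0.   ]
 [ 0.181  0.983  0.001]
 [ 0.     0.001 -1.   ]] [ 0.30371696  0.65919939 -0.8168355 ]
blue 1024 [375.4  19.6] [359   1  34  38] [0.571  0.1401 0.074 ] [0.5976 0.1013 0.216 ]
blue 669 [458.8  42.7] [445  25  34  34] [0.6087 0.2237 0.074 ] [0.6222 0.1559 0.216 ]
blue 386 [319.3 171.3] [312 159  16  26] [0.7161 0.0586 0.074 ] [0.6925 0.048  0.216 ]
red 1034 [183.4  20.4] [166   2  35  38] [ 0.5357 -0.0552  0.074 ] [ 0.5745 -0.0264  0.216 ]
red 423 [234.2 171.8] [226 159  17  27] [ 0.6989 -0.0376  0.074 ] [ 0.6812 -0.0149  0.216 ]
orange 103 [279.1 193.1] [276 185   7  16] [0.7328 0.0085 0.074 ] [0.7034 0.0152 0.216 ]
y [0.17777736 0.98407073 0.        ] c [0.61169424 0.03183336 0.074     ]
[[197.  177.2]
 [361.6 176.5]
 [279.1 196.6]
 [305.5 182.4]
 [252.6 182.6]]
```

View pics/w2c.png

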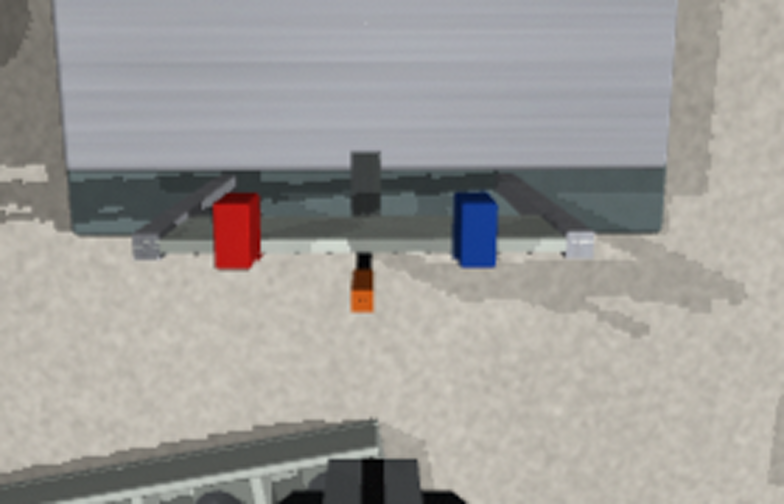

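The flags are clear in this view: red top outer edge at about column 226, blue outer edge at about 327, and the needle at (279,193). That puts blue about 32 mm and red about 35 mm from the middle. I'll move above the blue pad and take a scene reference on the way.

Call:
carry_out --moves '[[[0, 0, 0], [4.5, 2.7, 0], 0], [[0, 0, 0], [9, 5.4, 0], 0], [[0, 0, 0], [13.5, 8.1, 1], 0], [[0, 0, 0], [16.1, 9.6, 4], 0], [[0, 0, 0], [16.1, 9.6, 9], 0]]'

```text
t: 3.9
eef_pos: [0.5704, 0.1426, 0.2703]
tool_rot: [0.002, 0.089, 0.996, 0.002]
contact_force: [1.1, -0.5, -0.6]
gripper_width: -0.005
```

Call:
carry_out --moves '[[[0, 0, 0], [0, 0, 5], 0], [[0, 0, 0], [0, 0, 10], 0], [[0, 0, 0], [0, 0, 13.5], 0], [[0, 0, 0], [0, 0, 15.3], 0], [[0, 0, 0], [0, 0, 15.3], 0]]'

```text
t: 4.53
eef_pos: [0.5714, 0.1391, 0.1153]
tool_rot: [-0.0, 0.091, 0.996, -0.0]
contact_force: [0.4, -0.7, 0.1]
gripper_width: 0.002
```

```bash
cat >> h.py <<'E'
from scipy.optimize import brentq
def needle(f=None):
    e=np.load('e.npz');x,y,c=e['x'],e['y'],e['c']*[1,1,0]
    i,im=snap('scene',f); o=bot.get_obs()
    print('t',o['t'],'tcp',o['eef_pos'].round(4),'F',o['contact_force'].round(2))
    # y_e of a point on the needle, measured by image direction of the embosser y axis
    pt=lambda t:proj(i,c+x*.095+y*np.sin(t)*.145+[0,0,.06+.145*np.cos(t)])
    fl=lambda s:proj(i,c+x*.085+y*s+[0,0,.203])
    for col in ('orange','blue','red'):
        for a,p,b in blobs(im,col,8):
            if 195<p[0]<250 and 190<p[1]<250:
                g=np.linspace(-.34,.34,1361); q=pt(g[:,None]) if 0 else np.array([pt(t) for t in g])
                s=np.linspace(-.06,.06,1201); r=np.array([fl(k) for k in s])
                if col=='orange':
                    k=np.argmin(np.linalg.norm(q-p,axis=1)); print(col,a,p,b,'tilt',g[k].round(4),'tip_y',round(160*np.sin(g[k]),1),'res',(p-q[k]).round(1))
                else:
                    k=np.argmin(np.linalg.norm(r-p,axis=1)); print(col,a,p,b,'y_e mm',round(s[k]*1e3,1),'res',(p-r[k]).round(1))
    return im
E
python3 - <<'E'
from h import *
im=needle('s2.png')
cv2.imwrite('pics/s2c.png',cv2.resize(im[190:320,190:330,::-1],(646,600),interpolation=cv2.INTER_CUBIC))
E
```

```text
t 4.575 tcp [0.5723 0.1392 0.1164] F [-0.3   0.05  0.17]
orange 18 [212.5 218.8] [212 213   3  12] tilt -0.013 tip_y -2.1 res [-0.1  0. ]
blue 69 [222.3 225.7] [219 221   8  11] y_e mm 31.8 res [ 2.2 -0.9]
red 54 [215.8 210.2] [213 206   7  10] y_e mm -35.9 res [ 2.  -0.8]
```

View pics/s2c.png

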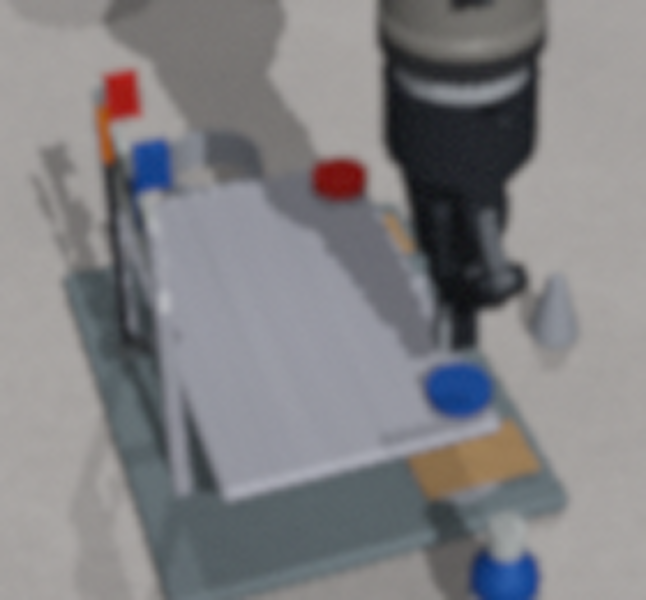

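The scene crop shows the fingertips over the blue pad and the plate level. The flags measure +31.8 and −35.9 mm, which agrees with the wrist view (+31.9 and −35.1). I start pressing.

Call:
carry_out --moves '[[[0, 0, 0], [0, 0, 1.2], 0], [[0, 0, 0], [0, 0, 2.2], 0], [[0, 0, 0], [0, 0, 2.6], 0], [[0, 0, 0], [0, 0, 2.9], 0], [[0, 0, 0], [0, 0, 3.2], 0]]'

```text
t: 5.2
eef_pos: [0.572, 0.1395, 0.0834]
tool_rot: [-0.0, 0.091, 0.996, 0.0]
contact_force: [-1.1, 2.3, 4.7]
gripper_width: 0.005
```

Call:
carry_out --moves '[[[0, 0, 0], [0, 0, 0.2], 0], [[0, 0, 0], [0, 0, 0.4], 0], [[0, 0, 0], [0, 0, 0.5], 0], [[0, 0, 0], [0, 0, 0.5], 0]]'

```text
t: 5.7
eef_pos: [0.572, 0.1397, 0.0786]
tool_rot: [-0.0, 0.091, 0.996, 0.0]
contact_force: [-2.8, 2.3, 5.8]
gripper_width: -0.002
```

```bash
python3 - <<'E'
from h import *
needle()
E
```

```text
t 5.75 tcp [0.572  0.1396 0.0786] F [-2.08  3.16  4.83]
orange 18 [214.1 224.8] [213 220   3  10] tilt 0.1425 tip_y 22.7 res [-0.6  0.2]
blue 66 [222.1 225.7] [219 221   8  11] y_e mm 31.5 res [ 2.  -0.8]
red 57 [215.7 210.4] [213 206   7  10] y_e mm -35.2 res [ 1.9 -0.8]
```

Call:
carry_out --moves '[[[0, 0, 0], [0, 0, 0.1], 0], [[0, 0, 0], [0, 0, 0.2], 0], [[0, 0, 0], [0, 0, 0.3], 0], [[0, 0, 0], [0, 0, 0.3], 0]]'

```text
t: 6.25
eef_pos: [0.572, 0.1396, 0.0757]
tool_rot: [0.0, 0.091, 0.996, 0.001]
contact_force: [-2.7, 2.9, 6.6]
gripper_width: 0.0
```

```bash
python3 - <<'E'
from h import *
im=needle('s3.png')
cv2.imwrite('pics/s3c.png',cv2.resize(im[195:275,195:295,::-1],(750,600),interpolation=cv2.INTER_CUBIC))
E
```

```text
t 6.3 tcp [0.572  0.1396 0.0757] F [-1.72  2.8   7.09]
orange 19 [214.7 226.4] [214 221   3  10] tilt 0.1805 tip_y 28.7 res [-0.6  0.2]
blue 65 [222.1 225.6] [219 221   8  11] y_e mm 31.1 res [ 2.1 -0.8]
red 57 [215.7 210.4] [213 206   7  10] y_e mm -35.2 res [ 1.9 -0.8]
```

View pics/s3c.png

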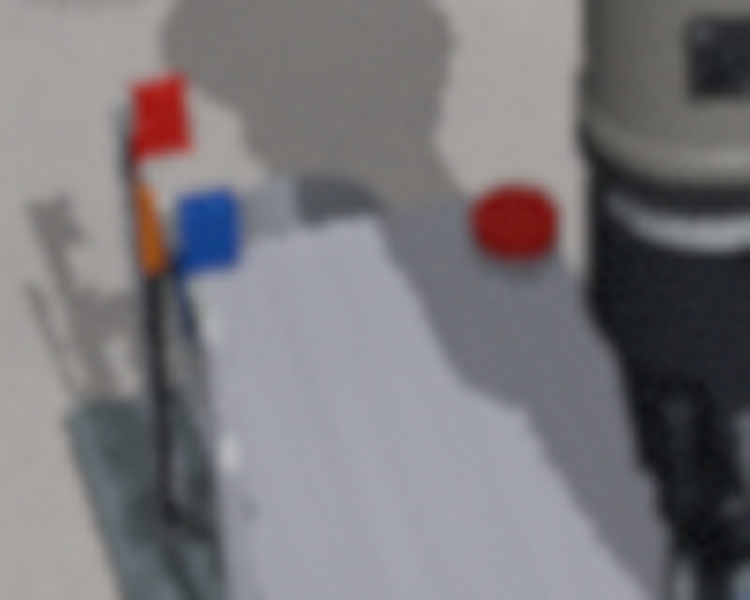

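```bash
python3 - <<'E'
from h import *
e=np.load('e.npz');x,y,c=e['x'],e['y'],e['c']*[1,1,0]; i=bot.camera_info('scene')
for t in (0,.16,.17,.18,.19,.2,.21):
    print(t,*[proj(i,c+x*.095+y*np.sin(t)*r+[0,0,.06+r*np.cos(t)]).round(1) for r in (.13,.16)])
for f in ('s2','s3'):
    im=cv2.imread(f'pics/{f}.png')[:,:,::-1].astype(float)
    for r in range(212,236):
        row=im[r,205:225]; h=cv2.cvtColor(row[None].astype(np.uint8),cv2.COLOR_RGB2HSV)[0]
        w=np.where((h[:,0]>5)&(h[:,0]<22),np.clip(h[:,1].astype(float)-90,0,None),0)
        if w.sum(): print(f,r,int(w.sum()),round((w*np.arange(205,225)).sum()/w.sum(),1),end='; ')
    print()
E
```

```text
0 [213.3 224.4] [212.1 213.9]
0.16 [215.3 229.9] [214.6 220.6]
0.17 [215.4 230.3] [214.8 221.1]
0.18 [215.6 230.7] [214.9 221.6]
0.19 [215.7 231.1] [215.1 222.1]
0.2 [215.8 231.5] [215.2 222.5]
0.21 [216.  231.9] [215.4 223. ]
s2 213 209 212.4; s2 214 294 212.3; s2 215 280 212.2; s2 216 209 212.1; s2 217 157 212.0; s2 218 137 212.1; s2 219 137 212.4; s2 220 161 212.5; s2 221 178 212.6; s2 222 202 212.8; s2 223 221 213.0; s2 224 181 213.2; s2 225 69 213.3; 
s3 219 3 213.0; s3 220 79 213.5; s3 221 138 213.6; s3 222 163 213.8; s3 223 176 214.0; s3 224 199 214.2; s3 225 231 214.3; s3 226 255 214.5; s3 227 269 214.7; s3 228 296 214.9; s3 229 292 215.0; s3 230 231 215.1; s3 231 52 215.1;
```

The lower edge of the needle's orange band moved 5.85 px. That gives a tilt of about 0.168, which fits the force and finger height; the red flag had biased the centroid. The tip is near 27 mm and needs about 3 mm more finger travel.

Call:
carry_out --moves '[[[0, 0, 0], [0, 0, 0.1], 0], [[0, 0, 0], [0, 0, 0.2], 0], [[0, 0, 0], [0, 0, 0.25], 0], [[0, 0, 0], [0, 0, 0.25], 0], [[0, 0, 0], [0, 0, 0.25], 0]]'

```text
t: 6.92
eef_pos: [0.5721, 0.1396, 0.0734]
tool_rot: [0.0, 0.091, 0.996, 0.001]
contact_force: [-3.3, 4.0, 7.9]
gripper_width: -0.001
```

```bash
cat >> h.py <<'E'
def edge(im,lo=205,hi=235,show=True):
    h=cv2.cvtColor(im,cv2.COLOR_RGB2HSV)[200:242,205:225].astype(float)
    w=np.where((h[...,0]>5)&(h[...,0]<22),np.clip(h[...,1]-90,0,None),0)
    s=w.sum(1); print([(200+k,int(s[k]),round((w[k]*np.arange(205,225)).sum()/s[k],1)) for k in range(42) if s[k]>0])
E
python3 - <<'E'
from h import *
im=needle('s4.png'); edge(im)
cv2.imwrite('pics/s4c.png',cv2.resize(im[200:250,200:260,::-1],(720,600),interpolation=cv2.INTER_CUBIC))
E
```

```text
t 6.975 tcp [0.5721 0.1396 0.0734] F [-4.13  2.79  7.95]
orange 21 [214.8 226.9] [214 222   3  10] tilt 0.1915 tip_y 30.5 res [-0.6  0.2]
blue 63 [222.  225.6] [219 221   7  10] y_e mm 31.0 res [ 2.  -0.8]
red 57 [215.7 210.4] [213 206   7  10] y_e mm -35.2 res [ 1.9 -0.8]
[(221, 24, np.float64(214.0)), (222, 122, np.float64(214.0)), (223, 182, np.float64(214.3)), (224, 216, np.float64(214.5)), (225, 215, np.float64(214.7)), (226, 230, np.float64(214.8)), (227, 251, np.float64(214.9)), (228, 277, np.float64(215.0)), (229, 280, np.float64(215.1)), (230, 268, np.float64(215.2)), (231, 202, np.float64(215.3)), (232, 60, np.float64(215.3))]
```

View pics/s4c.png

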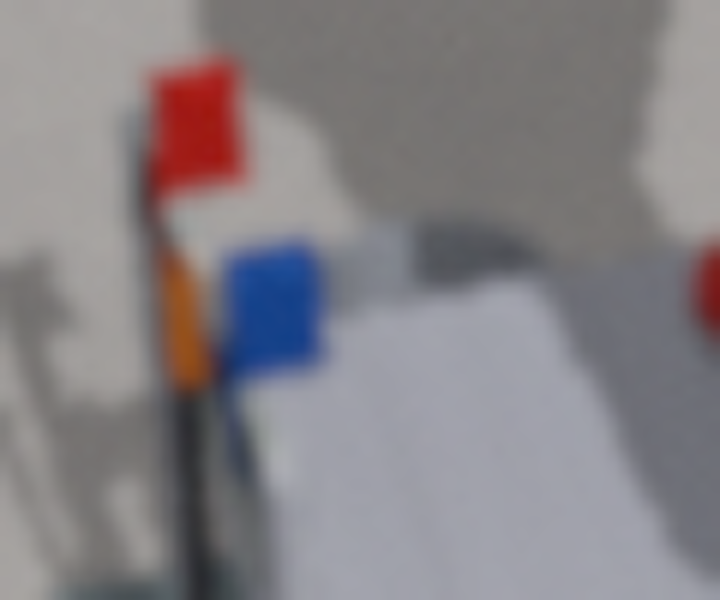

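The needle now stands level with the blue flag. The edge is at row 231.5, so the tip is about 31 mm against the flag's 32 mm. I hold for about a second with a 0.5 mm touch-up, then release.

Call:
carry_out --moves '[[[0, 0, 0], [0, 0, 0.05], 0], [[0, 0, 0], [0, 0, 0.05], 0], [[0, 0, 0], [0, 0, 0.05], 0], [[0, 0, 0], [0, 0, 0.05], 0], [[0, 0, 0], [0, 0, 0.05], 0]]'

```text
t: 7.6
eef_pos: [0.5721, 0.1396, 0.0729]
tool_rot: [0.0, 0.091, 0.996, 0.001]
contact_force: [-2.6, 2.9, 8.3]
gripper_width: -0.004
```

Call:
carry_out --moves '[[[0, 0, 0], [0, 0, 0], 0], [[0, 0, 0], [0, 0, 0], 0], [[0, 0, 0], [0, 0, 0], 0], [[0, 0, 0], [0, 0, 0], 0]]'

```text
t: 8.1
eef_pos: [0.5721, 0.1396, 0.0729]
tool_rot: [0.0, 0.091, 0.996, 0.001]
contact_force: [-2.9, 2.8, 8.7]
gripper_width: -0.001
```

```bash
python3 - <<'E'
from h import *
im=needle('s5.png'); edge(im)
E
```

```text
t 8.15 tcp [0.5721 0.1396 0.0729] F [-3.54  3.61  9.28]
orange 21 [214.8 226.9] [214 222   3  10] tilt 0.1915 tip_y 30.5 res [-0.6  0.2]
blue 63 [222.  225.6] [219 221   7  10] y_e mm 31.0 res [ 2.  -0.8]
red 57 [215.7 210.4] [213 206   7  10] y_e mm -35.2 res [ 1.9 -0.8]
[(221, 57, np.float64(213.7)), (222, 154, np.float64(214.0)), (223, 199, np.float64(214.3)), (224, 216, np.float64(214.6)), (225, 212, np.float64(214.7)), (226, 226, np.float64(214.8)), (227, 252, np.float64(214.9)), (228, 276, np.float64(215.0)), (229, 289, np.float64(215.1)), (230, 311, np.float64(215.5)), (231, 198, np.float64(215.4)), (232, 73, np.float64(215.4))]
```

Call:
carry_out --moves '[[[0, 0, 0], [0, 0, -0.6], 0], [[0, 0, 0], [0, 0, -1.2], 0], [[0, 0, 0], [0, 0, -1.9], 0], [[0, 0, 0], [0, 0, -3.5], 0], [[0, 0, 0], [0, 0, -6], 0]]'

```text
t: 8.78
eef_pos: [0.5717, 0.1381, 0.1328]
tool_rot: [-0.001, 0.092, 0.996, -0.001]
contact_force: [0.3, -0.4, 0.5]
gripper_width: -0.0
```

Call:
carry_out --moves '[[[0, 0, 0], [0, 0, 0], 0], [[0, 0, 0], [0, 0, 0], 0], [[0, 0, 0], [0, 0, 0], 0], [[0, 0, 0], [0, 0, 0], 0]]'

```text
t: 9.28
eef_pos: [0.5717, 0.1387, 0.1317]
tool_rot: [-0.001, 0.092, 0.996, -0.0]
contact_force: [0.1, 0.6, -0.1]
gripper_width: 0.001
```

Call:
carry_out --moves '[[[0, 0, 0], [0, -5, 0], 0], [[0, 0, 0], [0, -10, 0], 0], [[0, 0, 0], [0, -15, 0], 0], [[0, 0, 0], [0.1, -19.8, 0], 0], [[0, 0, 0], [0.1, -19.8, 0], 0]]'

```text
t: 9.9
eef_pos: [0.5336, -0.0606, 0.1322]
tool_rot: [-0.0, 0.095, 0.995, -0.001]
contact_force: [0.4, 0.4, -0.1]
gripper_width: -0.003
```

```bash
python3 - <<'E'
from h import *
im=needle('s6.png'); edge(im)
e=np.load('e.npz');x,y,c=e['x'],e['y'],e['c']*[1,1,0]; i=bot.camera_info('scene')
for t in (0,-.14,-.16,-.18,-.2,-.21,-.22,-.23,-.24):
    print(t,*[proj(i,c+x*.095+y*np.sin(t)*r+[0,0,.06+r*np.cos(t)]).round(1) for r in (.13,.16)])
E
```

```text
t 9.95 tcp [ 0.5344 -0.0576  0.1321] F [-0.04  1.31 -0.13]
orange 19 [212.6 219.2] [212 214   3  11] tilt -0.0015 tip_y -0.2 res [-0.1  0. ]
blue 68 [222.2 225.6] [219 221   8  10] y_e mm 31.3 res [ 2.1 -0.9]
red 55 [215.8 210.3] [213 206   7  10] y_e mm -35.5 res [ 2.  -0.8]
[(213, 67, np.float64(211.9)), (214, 272, np.float64(212.3)), (215, 275, np.float64(212.2)), (216, 212, np.float64(212.1)), (217, 152, np.float64(212.0)), (218, 135, np.float64(212.1)), (219, 137, np.float64(212.4)), (220, 158, np.float64(212.5)), (221, 176, np.float64(212.6)), (222, 206, np.float64(212.8)), (223, 225, np.float64(213.0)), (224, 195, np.float64(213.2)), (225, 68, np.float64(213.3))]
0 [213.3 224.4] [212.1 213.9]
-0.14 [211.8 220.7] [210.2 209.4]
-0.16 [211.6 220.2] [209.9 208.9]
-0.18 [211.4 219.8] [209.7 208.4]
-0.2 [211.2 219.4] [209.4 207.9]
-0.21 [211.1 219.2] [209.3 207.7]
-0.22 [211. 219.] [209.2 207.5]
-0.23 [210.9 218.8] [209.1 207.3]
-0.24 [210.8 218.6] [209. 207.]
```

Plate is back level (edge at row 224.65, forces about zero). I press red using the finger height calibrated on blue, aiming for TCP z of about 0.071. The top camera will check the needle sideways.

Call:
carry_out --moves '[[[0, 0, 0], [0, 0.2, 2], 0], [[0, 0, 0], [0, 0.2, 3.6], 0], [[0, 0, 0], [0, 0.2, 4.2], 0], [[0, 0, 0], [0, 0.2, 4.5], 0], [[0, 0, 0], [0, 0.2, 4.8], 0]]'

```text
t: 10.58
eef_pos: [0.5353, -0.0535, 0.0845]
tool_rot: [-0.0, 0.091, 0.996, 0.0]
contact_force: [-1.4, 1.6, 3.9]
gripper_width: -0.001
```

Call:
carry_out --moves '[[[0, 0, 0], [0, 0, 0.2], 0], [[0, 0, 0], [0, 0, 0.4], 0], [[0, 0, 0], [0, 0, 0.6], 0], [[0, 0, 0], [0, 0, 0.8], 0], [[0, 0, 0], [0, 0, 0.8], 0]]'

```text
t: 11.2
eef_pos: [0.5353, -0.0538, 0.0766]
tool_rot: [-0.0, 0.092, 0.996, 0.0]
contact_force: [-4.4, -0.6, 5.6]
gripper_width: 0.001
```

```bash
python3 - <<'E'
from h import *
im=needle('s7.png'); edge(im)
i,im=snap('top','t7.png')
cv2.imwrite('pics/t7c.png',cv2.resize(im[120:180,220:300,::-1],(800,600),interpolation=cv2.INTER_CUBIC))
e=np.load('e.npz');x,y,c=e['x'],e['y'],e['c']*[1,1,0]
for t in (-.16,-.18,-.2,-.22,-.24): print(t,[proj(i,c+x*.095+y*np.sin(t)*r+[0,0,.06+r*np.cos(t)]).round(1) for r in (.145,.16)])
print('flags',[proj(i,c+x*.085+y*s+[0,0,.216]).round(1) for s in (-.0355,.0319)])
E
```

```text
t 11.25 tcp [ 0.5353 -0.0538  0.0766] F [-3.62  0.2   6.94]
orange 24 [211.  215.3] [210 210   3  11] tilt -0.133 tip_y -21.2 res [-0.1  0. ]
blue 69 [222.3 225.7] [219 221   8  11] y_e mm 31.8 res [ 2.2 -0.9]
red 57 [215.7 210.4] [213 206   7  10] y_e mm -35.2 res [ 1.9 -0.8]
[(209, 39, np.float64(209.6)), (210, 173, np.float64(210.2)), (211, 216, np.float64(210.4)), (212, 234, np.float64(210.6)), (213, 280, np.float64(210.9)), (214, 311, np.float64(211.1)), (215, 315, np.float64(211.1)), (216, 280, np.float64(211.1)), (217, 255, np.float64(211.1)), (218, 247, np.float64(211.2)), (219, 205, np.float64(211.3)), (220, 152, np.float64(211.7)), (221, 39, np.float64(211.9))]
-0.16 [array([265.4, 136.7]), array([266.1, 135.4])]
-0.18 [array([266.4, 136.9]), array([267.2, 135.7])]
-0.2 [array([267.4, 137.2]), array([268.4, 135.9])]
-0.22 [array([268.4, 137.4]), array([269.5, 136.2])]
-0.24 [array([269.3, 137.6]), array([270.6, 136.4])]
flags [array([269. , 139.7]), array([245.2, 135.5])]
```

View pics/t7c.png

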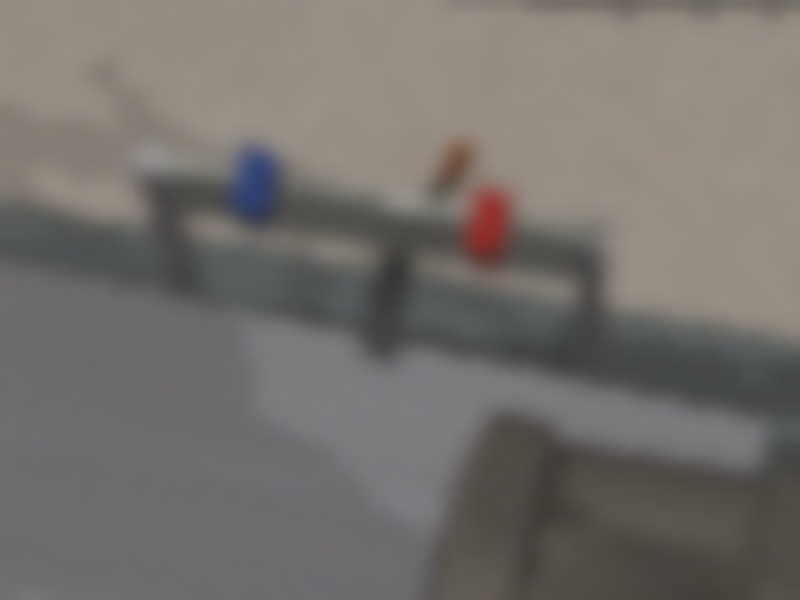

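In the top crop the needle tip is at about (266.2,134.6) and the flags are at (245.5,138) and (269,141.5). The tilt is about −0.16, as the height calibration predicts. I press 5 mm more.

Call:
carry_out --moves '[[[0, 0, 0], [0, 0, 0.15], 0], [[0, 0, 0], [0, 0, 0.3], 0], [[0, 0, 0], [0, 0, 0.4], 0], [[0, 0, 0], [0, 0, 0.5], 0], [[0, 0, 0], [0, 0, 0.5], 0]]'

```text
t: 11.92
eef_pos: [0.5353, -0.0537, 0.0718]
tool_rot: [0.0, 0.092, 0.996, 0.0]
contact_force: [-3.8, 1.8, 9.3]
gripper_width: -0.001
```

```bash
python3 - <<'E'
from h import *
im=needle('s8.png'); edge(im)
i,im=snap('top','t8.png')
cv2.imwrite('pics/t8c.png',cv2.resize(im[120:180,220:300,::-1],(800,600),interpolation=cv2.INTER_CUBIC))
E
```

```text
t 11.975 tcp [ 0.5353 -0.0537  0.0719] F [-4.02  0.44  9.55]
orange 22 [210.4 214.5] [209 209   4  11] tilt -0.1695 tip_y -27.0 res [-0.3  0.1]
blue 68 [222.3 225.7] [219 221   8  11] y_e mm 31.8 res [ 2.2 -0.9]
red 57 [215.6 210.4] [212 206   8  10] y_e mm -35.4 res [ 1.8 -0.7]
[(208, 45, np.float64(208.8)), (209, 114, np.float64(209.1)), (210, 124, np.float64(209.4)), (211, 144, np.float64(209.5)), (212, 168, np.float64(209.8)), (213, 214, np.float64(210.1)), (214, 352, np.float64(210.7)), (215, 347, np.float64(210.8)), (216, 314, np.float64(210.9)), (217, 268, np.float64(210.9)), (218, 224, np.float64(211.0)), (219, 132, np.float64(211.1)), (220, 3, np.float64(211.0))]
```

View pics/t8c.png

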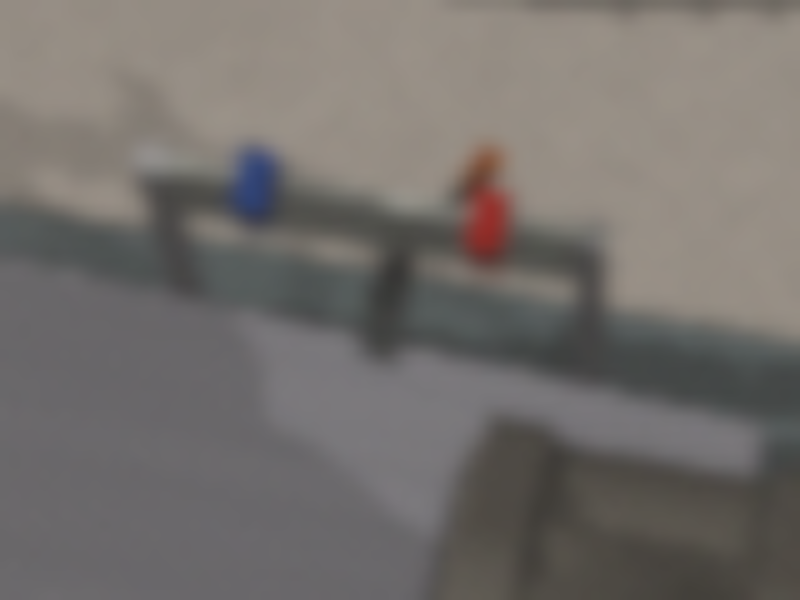

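The needle tip (269.4,135) now stands practically in front of the red flag (269,141.5), about 1–2 mm short. I add 0.7 mm and hold.

Call:
carry_out --moves '[[[0, 0, 0], [0, 0, 0.07], 0], [[0, 0, 0], [0, 0, 0.07], 0], [[0, 0, 0], [0, 0, 0.07], 0], [[0, 0, 0], [0, 0, 0.07], 0], [[0, 0, 0], [0, 0, 0.07], 0]]'

```text
t: 12.65
eef_pos: [0.5354, -0.0536, 0.0712]
tool_rot: [0.0, 0.092, 0.996, 0.0]
contact_force: [-4.0, 0.8, 9.7]
gripper_width: 0.002
```

Call:
carry_out --moves '[[[0, 0, 0], [0, 0, 0], 0], [[0, 0, 0], [0, 0, 0], 0], [[0, 0, 0], [0, 0, 0], 0], [[0, 0, 0], [0, 0, 0], 0]]'

```text
t: 13.15
eef_pos: [0.5354, -0.0537, 0.0712]
tool_rot: [0.0, 0.092, 0.996, 0.0]
contact_force: [-3.7, 1.3, 9.3]
gripper_width: -0.0
```

```bash
python3 - <<'E'
from h import *
im=needle('s9.png'); edge(im)
i,im=snap('top','t9.png')
cv2.imwrite('pics/t9c.png',cv2.resize(im[120:160,235:285,::-1],(750,600),interpolation=cv2.INTER_CUBIC))
E
```

```text
t 13.2 tcp [ 0.5354 -0.0536  0.0712] F [-5.01  0.59  9.37]
orange 19 [210.3 213.9] [209 209   4  10] tilt -0.1925 tip_y -30.6 res [-0.1  0.1]
blue 68 [222.3 225.8] [219 221   8  11] y_e mm 32.1 res [ 2.2 -0.9]
red 58 [215.6 210.5] [212 206   8  10] y_e mm -35.0 res [ 1.8 -0.7]
[(208, 64, np.float64(208.7)), (209, 114, np.float64(209.1)), (210, 126, np.float64(209.4)), (211, 137, np.float64(209.5)), (212, 170, np.float64(209.8)), (213, 222, np.float64(210.0)), (214, 368, np.float64(210.7)), (215, 349, np.float64(210.8)), (216, 304, np.float64(210.9)), (217, 241, np.float64(210.9)), (218, 190, np.float64(210.9)), (219, 90, np.float64(210.9))]
```

View pics/t9c.png

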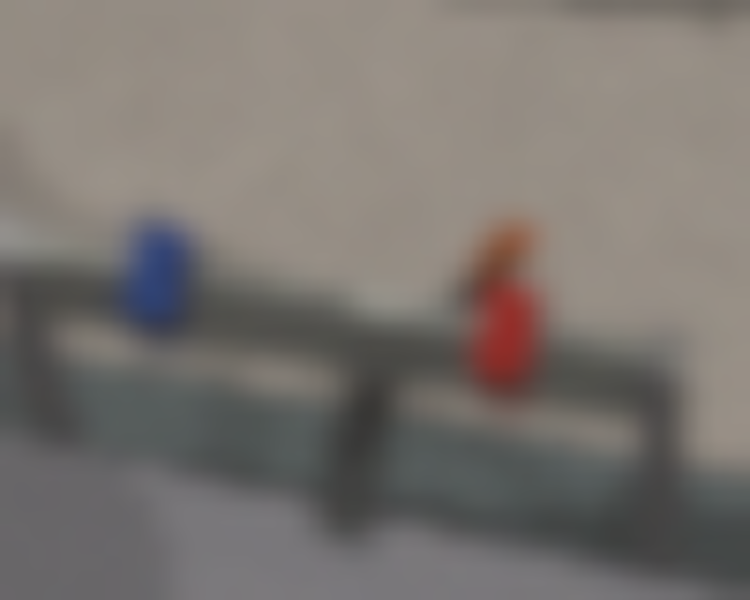

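Needle is in front of the red flag (tip about (269.7,135.3), flag about (268.9,142.3)), within 1–2 mm, and was held for over a second. I release and retreat.

Call:
carry_out --moves '[[[0, 0, 0], [0, 0, -0.6], 0], [[0, 0, 0], [0, 0, -1.3], 0], [[0, 0, 0], [0, 0, -2.1], 0], [[0, 0, 0], [0, 0, -4], 0], [[0, 0, 0], [0, 0, -7], 0]]'

```text
t: 13.88
eef_pos: [0.535, -0.0539, 0.1408]
tool_rot: [-0.001, 0.092, 0.996, -0.0]
contact_force: [0.7, 0.1, -0.5]
gripper_width: -0.001
```

Call:
carry_out --moves '[[[0, 0, 0], [0, 0, -4], 0], [[0, 0, 0], [0, 0, -8], 0], [[0, 0, 0], [0, 0, -8], 0], [[0, 0, 0], [0, 0, -8], 0], [[0, 0, 0], [0, 0, -8], 0]]'

```text
t: 14.5
eef_pos: [0.5346, -0.0537, 0.2194]
tool_rot: [-0.001, 0.092, 0.996, -0.0]
contact_force: [0.2, -0.0, -0.4]
gripper_width: -0.0
```

```bash
python3 - <<'E'
from h import *
im=needle('s10.png'); edge(im); print(np.abs(bot.get_obs()['joint_vel']).max())
bot.hand_in()
E
```

```text
t 14.55 tcp [ 0.5346 -0.0538  0.2195] F [-0.29  0.08  0.11]
orange 17 [212.5 219.1] [212 214   3  11] tilt -0.0055 tip_y -0.9 res [-0.2  0.1]
blue 70 [222.2 225.7] [219 221   8  11] y_e mm 31.6 res [ 2.1 -0.9]
red 55 [215.8 210.3] [213 206   7  10] y_e mm -35.5 res [ 2.  -0.8]
[(213, 71, np.float64(212.0)), (214, 269, np.float64(212.3)), (215, 262, np.float64(212.2)), (216, 198, np.float64(212.0)), (217, 144, np.float64(211.9)), (218, 125, np.float64(212.1)), (219, 138, np.float64(212.4)), (220, 165, np.float64(212.5)), (221, 179, np.float64(212.6)), (222, 204, np.float64(212.8)), (223, 217, np.float64(213.0)), (224, 190, np.float64(213.2)), (225, 49, np.float64(213.2))]
0.003981432974655784
the job is handed in; nothing more can be done
```

I pressed the blue pad to its flag and then the red pad to its flag, releasing the plate after each, and handed the job in at about 14.6 s; no verdict was given.

| Pad | Needle tip (mm from scale middle) | Flag (mm from scale middle) | Press force | Held |
|---|---|---|---|---|
| Blue | about 31–32 | about 32 | about 8.5 N | over 1 s |
| Red | about 34–35 | about 35.3 | about 9.5 N | over 1 s |

**Last checks:** the plate was level (tilt about −0.005 rad), the contact force was about zero, and the gripper was clear. Both flags measured where they were at the start. I did not re-measure the bystanders, but the path kept clear of them.

**Disagreement:** the scene camera's reading of the needle's orange tip was off by 2–4 mm, because the red flag beside it confused the colour. I relied instead on the lower edge of the orange band, the finger height and the force, plus the top camera for red. These agreed to about 2 mm.

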